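Sort the test-bench labware back into its holders

ROBOT

A 6-joint arm with a two-finger parallel gripper is mounted at the origin on the work surface. World frame = base frame: x ahead of the robot, y to its left, z up, the work surface at z = 0. Lengths are in m, angles in rad, forces in N, time in s.
With the tool pointing down it reaches from about 0.2 to 0.875 m from the base axis. Payload 3.4 kg.
Tool frame: the origin (TCP) lies between the finger pads; the fingertips stand 25 mm ahead of it and the grasp point (between the pads) lies 6 mm ahead of it (r.nose_length is the z of the fingertips in the tool frame, in m); z points along the fingers, y is the line along which they close (so a half turn about z gives the same grasp; the last joint's range is limited). The gripper opens to 94 mm and grips with 3 to 60 N. Pads are 16 mm wide; open, the fingers measure 119 mm over their backs; the gripper's body (75 mm by 177 mm) begins 78 mm behind the grasp point.
Start: joints at [-1.375, 0.276, 1.505, -0, 1.361, -0.121], TCP at [0.179, -0.546, 0.23] pointing down, gripper open.
Joint ranges: [-2.89, 2.89], [-0.75, 2.08], [0.22, 2.7], [-1.18, 4.32], [0.11, 2.71], [-2.7, 2.7]. Speed limits (rad/s): [2.57, 2.57, 3.14, 3.14, 3.14, 3.14].

INTERFACE

Orientations are given as a unit quaternion [w, x, y, z].
In Python, from plant import r, gripper_to, inverse_kinematics, vision, models, telemetry gives the robot as it stands. Calls block until the motion is done:
- r.move_to(position, orientation): joint-space move of the TCP to a pose.
- r.move_l(position, rot=None, vel=0.15, guard=None): straight line of the TCP; rot=None keeps the orientation; vel is the mean speed in m/s. With guard (N) it stops when the force on the tool has changed by that much, and returns True; else False.
- r.movej(angles): joint-space move.
- gripper_to(opening, f_grip=None): finger opening in m; f_grip is the grip in N (None keeps the last); returns when the fingers have stopped.
- r.hold(seconds).
- inverse_kinematics(position, orientation): joint angles nearest the present ones, or None.
- vision.snapshot(name): name is "side" or "top"; returns the picture (400x640x3 uint8, red, green, blue); there is no depth.
- vision.get_calibration(name): a dict with "fx", "fy", "cx", "cy" (pixels), "position" and "orientation" of the camera in the world. Camera axes: x right, y down, z forward; pixel columns grow to the right and rows downward; lengths in m; the calibration is good to about 2 mm. A picture is of the moment at which its call begins. get_calibration takes no time and is no camera call.
A pose or a line that the arm cannot do raises r.PlanningError and nothing moves.
- r.sign_off(): hands the job in; it is judged then, once.
Trained networks look in the newest picture that a camera, given by its name, has taken for a name from the list of things; names that differ only in an ending like _2 or _b are one class to them, and where a whole thing is asked for, a point or a joint stands for the part that bears it (a point fixed in the world has none). Each returns a list of dicts, best first, with "score" (0 to 1); they miss things now and then, are a little off and sometimes report something else, mostly with a low value. They report only what shows in the picture. A call takes as long as a camera call.
- models.boxes_of(thing, camera): "at" ([x, y, z] in m, in world coordinates, good to about 4 mm: the middle of the surface that is visible of it).
- models.regions_of(thing, camera): "pixels" (400x640 bool, what is visible of it).
- models.mark_of(thing, camera): "at" ([x, y, z] in m, in world coordinates, good to about 4 mm: a listed point, or the origin of a listed thing).
Readings, each from a call of its own:
- telemetry.current_t(): time.
- telemetry.current_joints(): joint angles.
- telemetry.current_dq(): joint speeds.
- telemetry.current_joint_efforts(): joint torques, N m.
- telemetry.current_ee_pos(): TCP position.
- telemetry.current_tool_rot(): TCP orientation.
- telemetry.current_wrist_force(): force on the tool from outside, world axes, zero at the start.
- telemetry.current_torque(): the same for the moment, N m.
- telemetry.current_opening(): finger opening in m.
- telemetry.current_finger_force(): force on a finger pad.
Only numpy, scipy, OpenCV 4.12 (cv2) and the standard library are available. Lean on these libraries where they do the work, as an engineer would, in place of code of your own. Each camera call takes 0.05 s, during which the arm holds its last target. There are 200 camera calls.

TASK

Clear up after the test: put each piece of labware in the holder made for its kind. The two squat jars go in the long tray, one in each compartment, the two slim bottles in the two wells of the rack, and the cuvette case in the small rectangular dock, all standing upright and fully down in their holders. Set everything down rather than dropping it, and leave the flask and the timer where they stand.

Things in the scene. Friction and masses are not known exactly. Their poses are not given: they have to be found in the camera images.
- jar_a: squat white screw-cap sample jar, standing upright: body 50 mm in diameter, ribbed cap 54 mm in diameter and 17 mm high, 55 mm tall overall, about 110 g. Origin: centre of the underside; z up. One of two alike; either may go in either tray compartment.
- jar_b: squat white screw-cap sample jar, standing upright: body 50 mm in diameter, ribbed cap 54 mm in diameter and 17 mm high, 55 mm tall overall, about 110 g. Origin: centre of the underside; z up. One of two alike; either may go in either tray compartment.
- bottle_a: slim white round bottle, standing upright: 28 mm in diameter over its whole height, cap included, 85 mm tall, about 50 g. Origin: centre of the underside; z up. One of two alike; either may go in either well.
- bottle_b: slim white round bottle, standing upright: 28 mm in diameter over its whole height, cap included, 85 mm tall, about 50 g. Origin: centre of the underside; z up. One of two alike; either may go in either well.
- cuvette_case: white plastic cuvette case with a lid seam and a grey patch on top: closed box 70 mm (its x) by 40 mm (its y) by 50 mm tall, about 90 g; gripped across its y. Origin: centre of the underside; x along its length, z up.
- jar_tray: grey open tray with pale rims, fixed to the bench, 92 mm (its x) by 174 mm (its y), 18 mm high, walls 4 mm, floor 4 mm above the bench; a wall across the middle makes two compartments 84 mm (x) by 81 mm (y), as high as the rim, centred at y = -42.5 and +42.5 mm. Origin: centre of the underside; y along its length, z up.
- bottle_rack: grey block with two round blind wells, fixed to the bench, 76 mm (its x) by 136 mm (its y), 30 mm high; wells 44 mm in diameter, centred at x = 0, y = -32 and +32 mm, 24 mm deep (floor 6 mm above the bench). Origin: centre of the underside; y along its length, z up.
- case_dock: small grey open rectangular dock without partition, fixed to the bench, outside 72 mm (its x) by 102 mm (its y), 15 mm high, walls 4 mm, floor 4 mm above the bench, inside 64 by 94 mm; the case lies in it with its 70 mm length along the dock's y. Origin: centre of the underside; y along its length, z up.
- flask: bystander: conical glass flask with a black stopper, loose, base 62 mm in diameter, 103 mm tall. To be left alone. Origin: centre of the underside; z up.
- timer: bystander: flat grey square timer with a pale display, loose, 60 x 60 x 18 mm. To be left alone. Origin: centre of the underside; z up.

How it is judged:
At the end, for the whole second after the job is handed in: Both jars stand in the tray (one per compartment), both bottles in the rack's wells, the case in the dock; each upright within 0.15 rad, its underside less than 10 mm (bottles 14 mm) above the underside of the holder, at rest; the flask and timer upright and within 20 mm of where they began (x of jar_a in the frame of jar_tray between -0.042 and 0.042 m and y of jar_a in the frame of jar_tray between -0.083 and 0.083 m and z of each of jar_a, jar_b in the frame of jar_tray below 0.01 m and angle between each of jar_a, jar_b, bottle_a, bottle_b, cuvette_case, flask, timer's own z axis and vertical below 0.15 rad and linear speed of each of jar_a, jar_b, bottle_a, bottle_b, cuvette_case below 0.02 m/s and angular speed of each of jar_a, jar_b, bottle_a, bottle_b, cuvette_case below 0.2 rad/s and x of jar_b in the frame of jar_tray between -0.042 and 0.042 m and y of jar_b in the frame of jar_tray between -0.083 and 0.083 m and x of bottle_a in the frame of bottle_rack between -0.022 and 0.022 m and y of bottle_a in the frame of bottle_rack between -0.054 and 0.054 m and z of each of bottle_a, bottle_b in the frame of bottle_rack below 0.014 m and x of bottle_b in the frame of bottle_rack between -0.022 and 0.022 m and y of bottle_b in the frame of bottle_rack between -0.054 and 0.054 m and x of cuvette_case in the frame of case_dock between -0.032 and 0.032 m and y of cuvette_case in the frame of case_dock between -0.047 and 0.047 m and z of cuvette_case in the frame of case_dock below 0.01 m and distance of each of flask, timer from where it was at the start of the episode below 0.02 m); the robot touches nothing.
It fails at once if the flask or the timer was pushed 20 mm or more, or tipped (distance of any of flask, timer from where it was at the start of the episode above 0.02 m or angle between any of flask, timer's own z axis and vertical above 0.3 rad).
It fails at once if a jar, bottle or case was dropped (moving faster than 0.7 m/s out of the fingers: a fall of over 25 mm) ((linear speed of jar_a above 0.7 m/s and contact force between the fingers and jar_a below 0.1 N) or (linear speed of jar_b above 0.7 m/s and contact force between the fingers and jar_b below 0.1 N) or (linear speed of bottle_a above 0.7 m/s and contact force between the fingers and bottle_a below 0.1 N) or (linear speed of bottle_b above 0.7 m/s and contact force between the fingers and bottle_b below 0.1 N) or (linear speed of cuvette_case above 0.7 m/s and contact force between the fingers and cuvette_case below 0.1 N)).
It also fails if it takes over 134 s, if anything falls off the work surface, if the arm or the gripper's body presses on something with over 40 N, if the wrist force passes 120 N, or if a joint passes its speed limit or range.

## Working session

There is one attempt and no reset: what is moved stays moved. The work goes in short steps, each a Python script; the robot and the scene stay as the last script left them, time stands still between calls to the robot, and variables do not carry over. Pictures are saved under pics/ and viewed, at most 14 in all, crops included, and the job is handed in when it is done.

```bash
mkdir -p pics; ls; python3 - <<'E'
from plant import r, vision, models, telemetry
import cv2, numpy as np
for c in ("top","side"):
    im=vision.snapshot(c); cv2.imwrite(f"pics/{c}0.png",im[:,:,::-1])
    k=vision.get_calibration(c); print(c,k)
    for t in ["jar_a","bottle_a","cuvette_case","jar_tray","bottle_rack","case_dock","flask","timer"]:
        print(t,[(np.round(d["at"],3).tolist(),round(d["score"],2)) for d in models.mark_of(t,c)])
print(telemetry.current_t(), telemetry.current_tool_rot())
E
```

```text
pics
top {'fx': 421.2046746770503, 'fy': 421.2046746770503, 'cx': 323.26273815563616, 'cy': 198.37114641759092, 'position': array([0.4336797 , 0.00457367, 1.09091449]), 'orientation': array([-0.02679752,  0.7139012 , -0.69956752,  0.01524012])}
jar_a [([0.461, 0.149, -0.002], 0.79), ([0.45, -0.126, -0.002], 0.68)]
bottle_a [([0.342, -0.284, -0.001], 0.53)]
cuvette_case [([0.625, -0.189, -0.0], 0.86), ([0.452, -0.124, -0.003], 0.66)]
jar_tray [([0.63, 0.0, -0.002], 0.65)]
bottle_rack [([0.564, -0.348, -0.004], 0.67)]
case_dock [([0.541, 0.337, -0.002], 0.72)]
flask [([0.623, -0.186, 0.002], 0.72), ([0.474, 0.01, 0.0], 0.67), ([0.341, -0.282, 0.002], 0.21)]
timer [([0.476, 0.012, 0.002], 0.97)]
side {'fx': 455.10934323667874, 'fy': 455.10934323667874, 'cx': 322.21781321867485, 'cy': 190.19825060170123, 'position': array([ 0.32474802, -0.64018605,  0.7353784 ]), 'orientation': array([-0.3582115 ,  0.92495882, -0.11664231,  0.05030176])}
jar_a [([0.451, -0.124, -0.001], 0.94), ([0.463, 0.151, -0.003], 0.8), ([0.379, 0.264, -0.0], 0.62)]
bottle_a [([0.344, -0.288, -0.0], 0.71), ([0.629, 0.203, -0.0], 0.54), ([0.634, -0.003, -0.001], 0.42)]
cuvette_case [([0.622, -0.185, 0.001], 0.97), ([0.472, 0.012, 0.001], 0.62)]
jar_tray [([0.636, -0.004, -0.0], 0.73)]
bottle_rack [([0.565, -0.348, 0.0], 0.76)]
case_dock [([0.539, 0.342, -0.003], 0.81)]
flask [([0.379, 0.265, 0.001], 0.8)]
timer [([0.473, 0.012, 0.003], 0.89), ([0.377, 0.262, 0.0], 0.41)]
0.9 [5.82051964e-05 9.87481791e-01 1.57733028e-01 1.10466197e-05]
```

View pics/top0.png

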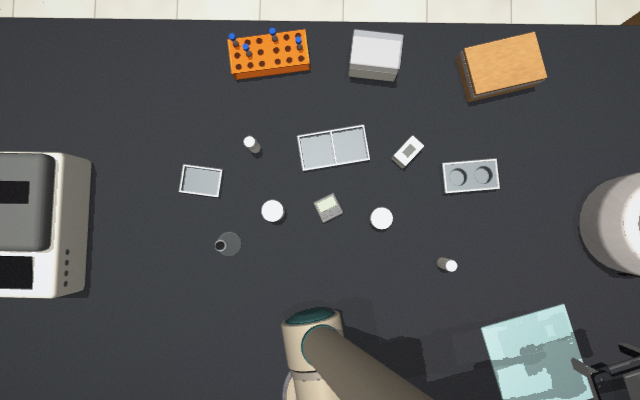

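View pics/side0.png

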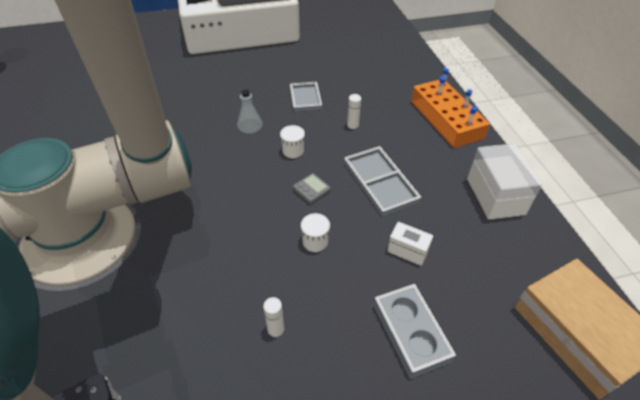

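The top view shows jars at (272,211) and (381,218), bottles at (251,144) and (447,265), and the case at (408,151). The tray is at (333,148), the rack at (470,176) and the dock at (200,181), with the flask at (228,244) and the timer at (328,207). The side view agrees. Next I'll fit the model silhouettes to the masks from both cameras.

```bash
cat > fit.py <<'E'
from plant import vision, models
import cv2, numpy as np
from scipy.optimize import minimize
from scipy.spatial.transform import Rotation as R
def project(P,c):
    k=vision.get_calibration(c); q=k["orientation"]
    p=R.from_quat([q[1],q[2],q[3],q[0]]).inv().apply(np.asarray(P)-k["position"])
    return np.c_[p[:,0]/p[:,2]*k["fx"]+k["cx"], p[:,1]/p[:,2]*k["fy"]+k["cy"]]
def cyl(d1,h1,d2=None,h2=None):
    a=np.linspace(0,2*np.pi,40,endpoint=False); o=[]
    for d,z in ((d1,0),(d2 or d1,h2 if h2 else 0),(d2 or d1,h1)):
        o.append(np.c_[d/2*np.cos(a),d/2*np.sin(a),0*a+z])
    return np.vstack(o)
def box(x,y,z): return np.array([[i*x/2,j*y/2,k*z] for i in(-1,1) for j in(-1,1) for k in(0,1)])
SH=dict(jar=cyl(.05,.055,.054,.038),bottle=cyl(.028,.085),cuvette_case=box(.07,.04,.05),jar_tray=box(.092,.174,.018),
        bottle_rack=box(.076,.136,.03),case_dock=box(.072,.102,.015),timer=box(.06,.06,.018))
S=4
def render(sh,p,c):
    P=sh@R.from_euler("z",p[2]).as_matrix().T+[p[0],p[1],p[3] if len(p)>3 else 0]
    m=np.zeros((400*S,640*S),np.uint8)
    uv=((project(P,c)+.5)*S*16).astype(np.int32)
    cv2.fillConvexPoly(m,cv2.convexHull(uv),1,shift=4); return m>0
def fit(kind,xy,masks,yaws):
    sh=SH[kind]; big={c:np.kron(m,np.ones((S,S)))>0 for c,m in masks.items()}
    def cost(p):
        t=0
        for c,m in big.items():
            q=render(sh,[p[0]/100,p[1]/100,p[2]],c); t+=1-(q&m).sum()/(q|m).sum()
        return t/len(big)
    best=min((minimize(cost,[xy[0]*100,xy[1]*100,y],method="Nelder-Mead",
        options=dict(initial_simplex=[[xy[0]*100,xy[1]*100,y],[xy[0]*100+1,xy[1]*100,y],[xy[0]*100,xy[1]*100+1,y],[xy[0]*100,xy[1]*100,y+.3]],maxiter=70)) for y in yaws),key=lambda s:s.fun)
    return best.x[0]/100,best.x[1]/100,best.x[2],best.fun
def masks_for(thing,cams=("top","side")):
    return {c:[d["pixels"] for d in models.regions_of(thing,c)] for c in cams}
def near(ms,kind,xy):
    "mask best overlapping the model at the rough place"
    out={}
    for c,l in ms.items():
        uv=project([[*xy,SH[kind][:,2].max()/2]],c)[0]
        l=[(np.hypot(*(np.argwhere(m).mean(0)[::-1]-uv)),i) for i,m in enumerate(l) if m.any()]
        l=[t for t in l if t[0]<15]
        if l: out[c]=ms[c][min(l)[1]]
    return out
E
python3 - <<'E'
from fit import *
import json
for c in("top","side"): vision.snapshot(c)
Y=[-.6,-.2,.2,.6]
J=[("jar_a","jar",(.462,.15),[0]),("jar_b","jar",(.451,-.125),[0]),("bottle_a","bottle",(.343,-.286),[0]),("bottle_b","bottle",(.629,.203),[0]),
("cuvette_case","cuvette_case",(.623,-.187),[0,.5,1,1.5,2,2.6]),("jar_tray","jar_tray",(.633,-.002),Y),("bottle_rack","bottle_rack",(.565,-.348),Y),("case_dock","case_dock",(.54,.34),Y),("timer","timer",(.474,.012),[0,.7])]
out={}; cache={}
for n,k,xy,y in J:
    if k not in cache: cache[k]=masks_for(n)
    ms=near(cache[k],k,xy); 
    if not ms: print(n,"no mask");continue
    f=fit(k,xy,ms,y); out[n]=f; print(n,list(ms),[int(m.sum()) for m in ms.values()],np.round(f,4))
    for c,m in ms.items():
        g=fit(k,xy,{c:m},[f[2]]); print("    ",c,np.round(g,4))
json.dump(out,open("poses.json","w"))
E
```

```text
jar_a ['top', 'side'] [379, 620] [0.4635 0.1478 0.1166 0.0896]
     top [0.463  0.1477 0.1784 0.0766]
     side [0.4654 0.1486 0.26   0.0851]
jar_b ['side'] [849] [ 0.4524 -0.1219  0.2092  0.0886]
     side [ 0.4527 -0.1216  0.1728  0.0894]
bottle_a ['top', 'side'] [205, 598] [ 0.3422 -0.2828  0.1763  0.1106]
     top [ 0.3409 -0.2833  0.4304  0.0967]
     side [ 0.3427 -0.2845  0.2791  0.0835]
bottle_b ['top', 'side'] [215, 373] [0.6306 0.2058 0.0327 0.1149]
     top [0.6286 0.2058 0.1529 0.0785]
     side [0.6312 0.2048 0.2433 0.0663]
cuvette_case ['top', 'side'] [458, 1261] [ 0.6214 -0.1881  2.402   0.0983]
     top [ 0.6187 -0.1873  2.403   0.1383]
     side [ 0.6222 -0.1877  2.3949  0.0442]
jar_tray ['top', 'side'] [2433, 2767] [6.306e-01 1.000e-04 1.879e-01 4.310e-02]
     top [6.294e-01 2.000e-04 1.834e-01 2.980e-02]
     side [6.319e-01 5.000e-04 1.881e-01 3.520e-02]
bottle_rack ['top', 'side'] [1816, 4214] [ 0.5633 -0.3467  0.0961  0.0413]
     top [ 0.562  -0.3462  0.1009  0.0417]
     side [ 0.564  -0.347   0.1023  0.0232]
case_dock ['top', 'side'] [1074, 758] [ 0.5391  0.3413 -0.1464  0.0818]
     top [ 0.5371  0.3417 -0.1074  0.0838]
     side [ 0.5406  0.3416 -0.1326  0.0543]
timer ['top', 'side'] [533, 719] [0.4744 0.0106 0.489  0.0955]
     top [0.4738 0.0103 0.4946 0.0652]
     side [0.4766 0.0118 0.4665 0.0942]
```

```bash
cat > ops.py <<'E'
from plant import r, gripper_to, inverse_kinematics, vision, models, telemetry as T
import numpy as np, json
from scipy.spatial.transform import Rotation as R
P=json.load(open("poses.json")); UP=.235; TIP=.006   # grasp point is 6 mm beyond TCP
def quat(th):
    y=np.array([np.cos(th),np.sin(th),0]); z=np.array([0,0,-1.])
    q=R.from_matrix(np.c_[np.cross(y,z),y,z]).as_quat(); return np.array([q[3],*q[:3]])
def down(xy,th):
    "hover quaternion with the half turn that needs least wrist travel"
    s=T.current_joints(); c=[]
    for k in (0,np.pi):
        j=inverse_kinematics([*xy,UP],quat(th+k))
        if j is not None: c.append((np.abs(np.array(j)-s).max(),abs(j[5]),k))
    return quat(th+min(c)[2])
def holder(name,lx,ly):
    x,y,t=P[name][:3]; return np.array([x+lx*np.cos(t)-ly*np.sin(t), y+lx*np.sin(t)+ly*np.cos(t)])
def pick(xy,th,h,opening,w,f=20):
    q=down(xy,th); gripper_to(opening); r.move_to([*xy,UP],q)
    hit=r.move_l([*xy,h+TIP],vel=.15,guard=15)
    gripper_to(max(w-.02,0),f_grip=f); print("grip opening",T.current_opening(),"force",T.current_finger_force(),"hit",hit)
    r.move_l([*xy,UP],vel=.15); print("lifted opening",T.current_opening(),"force",T.current_finger_force())
def place(xy,th,h,floor,opening):
    q=down(xy,th); r.move_to([*xy,UP],q)
    r.move_l([*xy,floor+h+TIP+.012],vel=.15)
    hit=r.move_l([*xy,floor+h+TIP-.004],vel=.025,guard=4)
    print("touch",hit,"base z",T.current_ee_pos()[2]-TIP-h-floor)
    gripper_to(opening); r.move_l([*xy,UP],vel=.15); print("t",T.current_t())
E
python3 - <<'E'
from ops import *
a=P["jar_tray"][2]
pick(P["jar_b"][:2],a,.047,.085,.054)
place(holder("jar_tray",0,-.0425),a,.047,.004,.075)
import cv2; cv2.imwrite("pics/s1.png",vision.snapshot("side")[:,:,::-1])
E
```

```text
grip opening 0.05329783963314087 force 20.000386834144592 hit False
lifted opening 0.053284716562102916 force 19.999822676181793
touch True base z -0.0002824768603416246
t 11.7333
```

View pics/s1.png

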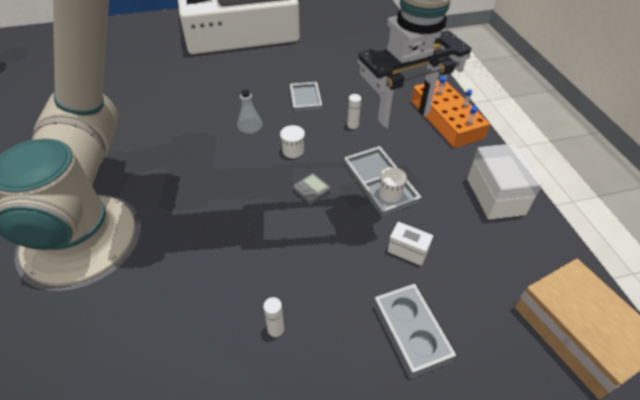

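The first jar stands in the near tray compartment at (392,186), and nothing else has moved. I'll do the remaining items next, stopping if a grip closes on nothing.

```bash
python3 - <<'E'
from ops import *
import cv2
def ok(w):
    if abs(T.current_opening()-w)>.006: raise SystemExit("bad grip")
a=P["jar_tray"][2]; b=P["bottle_rack"][2]; d=P["case_dock"][2]
pick(P["jar_a"][:2],a,.047,.085,.054); ok(.054)
place(holder("jar_tray",0,.0425),a,.047,.004,.075)
pick(P["cuvette_case"][:2],P["cuvette_case"][2]+np.pi/2-np.pi,.037,.075,.04); ok(.04)
place(holder("case_dock",0,0),d,.037,.004,.058)
pick(P["bottle_b"][:2],b,.065,.06,.028); ok(.028)
place(holder("bottle_rack",0,.032),b,.065,.006,.05)
pick(P["bottle_a"][:2],b,.065,.06,.028); ok(.028)
place(holder("bottle_rack",0,-.032),b,.065,.006,.05)
r.move_to([.3,-.4,.3],down([.3,-.4],b))
for c in("top","side"): cv2.imwrite(f"pics/{c}2.png",vision.snapshot(c)[:,:,::-1])
E
```

```text
grip opening 0.053673937673073505 force 20.00026524066925 hit False
lifted opening 0.053454660667385245 force 19.999840557575226
touch True base z -0.00020333507411628496
t 20.9583
grip opening 0.04008984967817092 force 19.990388453006744 hit False
lifted opening 0.040073753494014985 force 19.990283399820328
touch True base z -0.00015022332709296524
t 31.2917
grip opening 0.02768284313999459 force 20.002267956733704 hit False
lifted opening 0.027709889268884125 force 20.00176414847374
touch True base z -7.886115882226909e-05
t 42.1917
grip opening 0.02765441706878838 force 19.99810427427292 hit False
lifted opening 0.0279864105914268 force 19.99748468399048
touch True base z -0.00012661817270771293
t 50.925
```

View pics/side2.png

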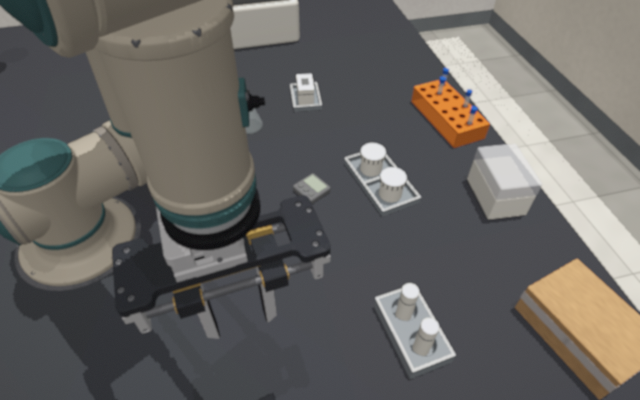

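View pics/top2.png

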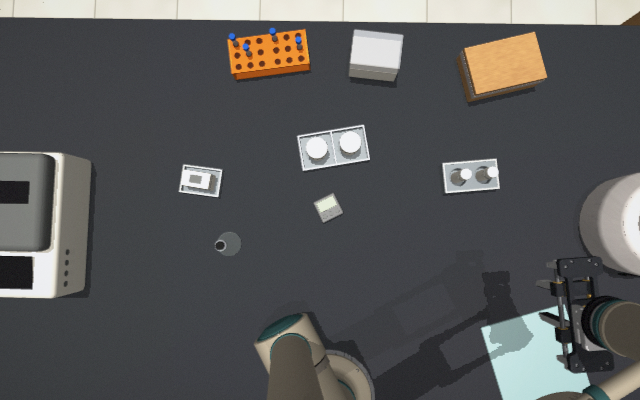

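The pictures show both jars in the tray at (317,147) and (350,143), the case in the dock at (198,180), and the bottles upright in the wells at (463,176) and (489,173). The flask at (228,244) and the timer at (328,207) haven't moved, and the gripper is clear of everything.

```bash
python3 -c "
from plant import r
r.hold(.5); print(r.sign_off())"
```

```text
the job is handed in; nothing more can be done
None
```

The job is handed in: the last pictures show both jars, both bottles and the cuvette case standing in their holders and the flask and timer where they began, with the last piece placed at about 51 s of the 134 s limit; the judge returned no verdict.

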